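Back off the ratchet soap carousel and lock it again

ROBOT

A 7-joint arm with a two-finger parallel gripper is mounted at the origin on the work surface. World frame = base frame: x ahead of the robot, y to its left, z up, the work surface at z = 0. Lengths are in mm, angles in rad, forces in N, time in s.
With the tool pointing down it reaches from about 400 to 875 mm from the base axis. Payload 19.3 kg.
Tool frame: the origin (TCP) lies at the very end of the fingers, on their centre line; the grasp point (between the pads) lies 19 mm behind it (manip.hold_point_z is the distance from the TCP to the grasp point, in mm); z points along the fingers, y is the line along which they close (so a half turn about z gives the same grasp; the last joint's range is limited). The gripper opens to 85 mm and grips with 20 to 120 N. Pads are 22 mm wide; open, the fingers measure 114 mm over their backs; the gripper's body (76 mm by 85 mm) begins 54 mm behind the grasp point. The pads swing forward as they close: fully open they stand 13 mm farther back than shut.
Start: joints at [1.252, 0.521, -0.036, 1.599, 0.021, 1.021, -0.113], TCP at [153.873, -605.754, 231.291] pointing down, gripper open.
Joint ranges: [-2.91, 2.91], [-0.3, 2.13], [-1.5, 1.42], [0.17, 2.43], [-1.26, 4.41], [0.16, 1.93], [-2.52, 2.52]. Speed limits (rad/s): [1.89, 1.89, 2.39, 2.39, 3.01, 3.01, 3.01].

INTERFACE

Orientations are given as [roll, pitch, yaw] about the fixed x, y, z axes, in that order (R = Rz(yaw) Ry(pitch) Rx(roll)).
In Python, from workcell import manip, viewer gives the robot as it stands (manip), with the cameras (viewer).
- The arm moves only by the shell command python3 drive.py 'ROWS' [OPENING] [FORCE]. ROWS is a JSON list of rows, 1 to 10 of them, each of 4 numbers: dx, dy, dz in mm, then a turn about the tool's z in rad; each row is the pose to reach, as a shift and turn from the pose commanded when the command began, along the tool's axes at that moment; what a row does not reach only later rows make up. A row lasts 1/12 s, in which the tool goes at most 41.7 mm and 0.125 rad, less where a joint would pass 70% of its speed; a pose out of reach is approached as far as the arm can. OPENING is the finger opening in mm, set as the command begins (- or left out keeps the last). The fingers move at their own pace and stop on an object; FORCE is the grip in N (left out, the last holds). Time passes only in rows, so rows that do not move let the fingers close. It prints the time, the measured TCP pose, the force, the opening and the grip force at its end. Input that does not fit is refused with a message, and nothing moves.
- manip.get_state(): the state, without advancing time (a new reading comes with each control period).
- viewer.camera(name): name is "scene" or "top" or "wrist"; returns a dict with "frame" (480x640x3 uint8, blue, green, red), "fov_y" (degrees; the focal length in pixels is half the picture's height over the tangent of half this angle, whatever the lens; pixels are square), "cx", "cy" (the principal point, pixels), "dist_coeffs" ([k1, k2, p1, p2, k3] as OpenCV has them; the pictures are not rectified), "position" and "orientation" of the camera in the world; the wrist camera has in their place "hand_eye" (4x4, takes a point from camera to tool coordinates, whose origin is the TCP and whose axes are the flange's). Camera axes: x right, y up, looking along -z (the intrinsics and any distortion apply to the point x, -y, -z); pixel columns grow to the right and rows downward; lengths in mm; the calibration is good to about 2 mm. A picture is of the moment at which its call begins: read the wrist's pose just before it. There is no depth.
- manip.hand_in(): hands the job in; it is judged then, once.
The state is a dict: "t": time; "joint_pos": joint angles; "dq": joint speeds; "joint_torque": joint torques, N m; "eef_pos": TCP position; "ee_rot": TCP orientation; "force": force on the tool from outside, world axes, zero at the start; "moment": the same for the moment, N m; "gripper_width": finger opening in mm; "grip_force": force on a finger pad.
Only numpy, scipy, OpenCV 4.12 (cv2) and the standard library are available. Lean on these libraries where they do the work, as an engineer would, in place of code of your own. Each camera call takes 0.05 s, during which the arm holds its last target. There are 200 camera calls.

TASK

The soap carousel in the niche has been clicked round too far. Throw the red pawl all the way back clear of the teeth, turn the carousel backward (clockwise from above) by its teal peg until the soap dish is half a tooth short of facing the front, and flip the pawl down into the teeth again. Then ease the carousel gently back by feel until the next tooth bears firmly on the light plastic pawl, never forcing it; leave the other things alone and let go of everything.

Things in the scene. Friction and masses are not known exactly. Their poses are not given: they have to be found in the camera images.
- foot: Fixed grey round foot of the carousel, 184 mm across; origin at the centre of its underside on the ledge, on the carousel's upright axis. Its -x axis is the FRONT of the carousel (toward the robot, turned by up to 20 degrees), +y its left.
- turntable (a joint): Angle (rad) of the white turntable, counter-clockwise positive seen from above. At 0 the dish faces the foot's front and the peg stands to the foot's +x. BACKWARD is clockwise (falling values). Starts at 0.75 to 1.3. Dry friction 0.12 N m (2.2 N at the peg): it stays where left. Dropping the pawl at 0.22 to 0.32 always leaves the right tooth to come.
- hub (a point): Centre of the turntable's top: 192 mm across, top 35 mm above the ledge. Its rim carries 12 dark saw teeth (pitch 0.524 rad, 75 to 95 mm from the axis, tops 47 mm high). Their upright faces block backward turning while the pawl is down; forward turning clicks along. The ring of teeth sits differently on the turntable each time: the right tooth comes to bear somewhere from -0.18 to +0.18.
- peg_top (a point): Centre of the top of the teal upright finger peg on the turntable: round, 16 mm diameter, top 95 mm and foot 35 mm above the ledge (28 mm steel collar on the lowest 4 mm), 55 mm from the turntable's axis. Can be pinched from above; moves round with the turntable.
- dish_centre (a point): Centre of the white ceramic soap dish (58 x 90 mm, rim 51 mm and soap cake 56 mm above the ledge), fixed on the turntable across from the peg, 30 mm from the axis.
- bracket: Fixed steel bracket of the pawl at the foot's right (-y), axes parallel to the foot's. Origin on the ledge under the place where the nose bears: 85 mm from the axis toward the foot's -y. The pawl's axle lies along y, 45 mm to -x of the origin, 62 mm above the ledge; its post stands 22 to 30 mm to -y of the origin, 24 mm wide, 70 mm tall.
- pawl (a joint): Angle (rad) of the red pawl: 0 = nose fully down between teeth, growing as the nose lifts, 0.8 = lying thrown back on its stop. It is weighted: below 0.4 it falls nose-down onto the teeth by itself (damped, 1 to 2 s), above 0.4 it falls back to the stop and stays. At the start it rests on the teeth, reading 0 to 0.25. Tipping it takes under 2 N at the knob.
- pawl_knob (a point): Centre of the pawl's red knob: cylinder 26 mm diameter, 30 mm long, lying along the bracket's y, 60 mm from the axle. At joint 0 it is 23 mm to +x of the axle and 117 mm above the ledge; at 0.4 straight above the axle, 122 mm; at 0.8 23 mm to -x, 117 mm. Push it to the bracket's -x to lift the nose, to +x to lower it. Thrown back, the nose arm points up and to +x, 100 mm high.
- pawl_nose (a point): Leading lower edge of the pawl's nose (14 mm wide along y, 8 mm thick), 45 mm ahead (+x) of the axle and 39 mm above the ledge at joint 0. A tooth face bears on it when the carousel is turned backward. The pawl is light plastic: press a tooth on it with 3 to 6 N (7 to 12 N push at the peg, friction included); over 12 N (about 20 N at the peg) it breaks.
- shampoo: Bystander: teal closed shampoo bottle, 58 mm diameter, 165 mm tall, standing on the ledge; origin at the centre of its underside.
- pumice: Bystander: grey pumice stone, 85 x 50 x 32 mm, lying on the ledge; origin at the centre of its underside.
- nail_brush: Bystander: steel-backed nail brush, 95 x 36 x 26 mm, lying on the ledge; origin at the centre of its underside.

How it is judged:
By the outcome, as a careful person would: the job done as asked, in the order asked, and still so for the second after the job is handed in, with the robot touching nothing.
It also fails if it takes over 72 s, if anything falls off the work surface, if the arm or the gripper's body presses on something with over 40 N, if the wrist force passes 120 N, or if a joint passes its speed limit or range.

## Working session

There is one attempt and no reset: what is moved stays moved. The work goes in short steps, Python scripts to look and compute and a shell command to move; the robot and the scene stay as the last step left them, time stands still between calls to the robot, and variables do not carry over. Pictures are saved under pics/ and viewed, at most 10 in all, crops included, and the job is handed in when it is done.

```bash
ls; mkdir -p pics
python3 - <<'E'
from workcell import manip, viewer
import cv2
s=manip.get_state();print({k:s[k] for k in ('t','eef_pos','ee_rot','force','gripper_width')}, manip.hold_point_z)
ims=[]
for n in ("scene","top"):
    c=viewer.camera(n);cv2.imwrite(f'pics/{n}0.png',c['frame']);print(n,{k:v for k,v in c.items() if k!='frame'})
E
```

```text
drive.py
pics
workcell.py
{'t': 0.0, 'eef_pos': array([ 153.78615923, -605.4530778 ,  230.72830332]), 'ee_rot': array([-3.14048389e+00,  4.93535121e-05,  2.48759919e-01]), 'force': array([-0.33073667,  0.25570328, -0.21352324]), 'gripper_width': 85.6333038914406} 18.700000000000003
scene {'fov_y': 42.25356037813832, 'cx': 324.3426252871703, 'cy': 237.39179097439185, 'dist_coeffs': array([-0.2194759,  0.       ,  0.       ,  0.       ,  0.       ]), 'position': array([1385.59035767, -442.44770146,  688.04586668]), 'orientation': array([0.9831858 , 0.02054059, 1.01771322])}
top {'fov_y': 44.242993166657236, 'cx': 323.76301994455235, 'cy': 251.45821042700095, 'dist_coeffs': array([-0.02736972,  0.        ,  0.        ,  0.        ,  0.        ]), 'position': array([ 431.59267175,   12.09363827, 1145.01466887]), 'orientation': array([ 0.18475672,  0.01366269, -1.55085702])}
```

View pics/scene0.png

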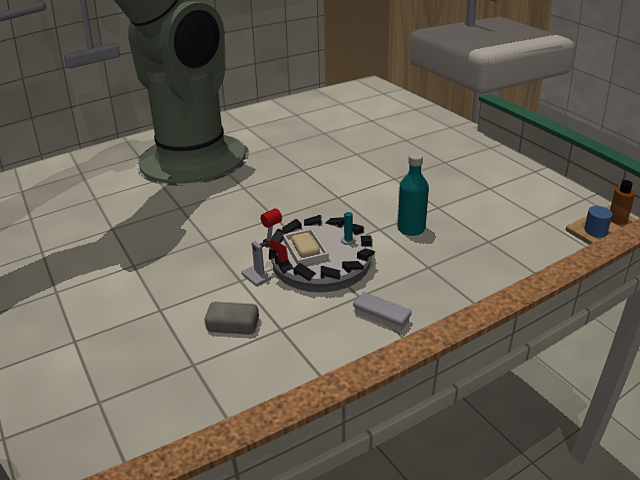

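View pics/top0.png

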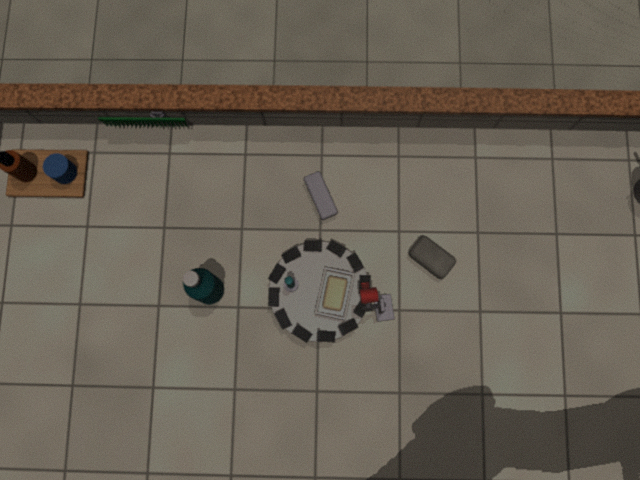

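```bash
cat > h.py <<'E'
import numpy as np,cv2
from scipy.spatial.transform import Rotation as R
from workcell import manip, viewer
def cam(n):
    s=manip.get_state(); c=viewer.camera(n)
    if n=='wrist':
        T=np.eye(4);T[:3,:3]=R.from_euler('xyz',s['ee_rot']).as_matrix();T[:3,3]=s['eef_pos']
        T=T@c['hand_eye'];c['R'],c['p']=T[:3,:3],T[:3,3]
    else: c['R'],c['p']=R.from_euler('xyz',c['orientation']).as_matrix(),np.array(c['position'])
    f=240/np.tan(np.radians(c['fov_y'])/2);c['K']=np.array([[f,0,c['cx']],[0,f,c['cy']],[0,0,1.]])
    return c
def rays(c,uv):
    n=cv2.undistortPoints(np.array(uv,float).reshape(-1,1,2),c['K'],c['dist_coeffs']).reshape(-1,2)
    d=np.c_[n[:,0],-n[:,1],-np.ones(len(n))]@c['R'].T
    return d/np.linalg.norm(d,axis=1)[:,None]
def plane(c,uv,z):
    d=rays(c,uv);return c['p']+d*((z-c['p'][2])/d[:,2])[:,None]
def tri(c1,u1,c2,u2):
    A=[];b=[]
    for c,u in((c1,u1),(c2,u2)):
        d=rays(c,u)[0];P=np.eye(3)-np.outer(d,d);A.append(P);b.append(P@c['p'])
    x=np.linalg.solve(sum(A),sum(b))
    return x,[np.linalg.norm(P@x-q) for P,q in zip(A,b)]
def proj(c,X):
    v=(np.atleast_2d(X)-c['p'])@c['R'];v=v*[1,-1,-1]
    return cv2.projectPoints(v,np.zeros(3),np.zeros(3),c['K'],c['dist_coeffs'])[0].reshape(-1,2)
def blobs(m,amin=15):
    n,l,st,ce=cv2.connectedComponentsWithStats(m.astype('uint8'))
    return [(ce[i].round(1).tolist(),st[i].tolist()) for i in range(1,n) if st[i][4]>=amin]
def hsv(c): return cv2.cvtColor(c['frame'],cv2.COLOR_BGR2HSV).astype(int)
def red(h): return ((h[...,0]<8)|(h[...,0]>172))&(h[...,1]>170)&(h[...,2]>60)
def teal(h): return (h[...,0]>84)&(h[...,0]<100)&(h[...,1]>120)&(h[...,2]>40)
E
python3 - <<'E'
from h import *
C={}
for n in('scene','top'):
    c=C[n]=cam(n);h=hsv(c)
    print(n,'red',blobs(red(h)),'\n teal',blobs(teal(h)))
    d=(c['frame'].max(2)<45); print(' dark',[b for b in blobs(d,40) if b[1][4]<500])
a=C['scene']['frame'][185:315,190:420];b=C['top']['frame'][225:355,230:460]
cv2.imwrite('pics/crop.png',cv2.resize(np.vstack([a,b]),None,fx=2.3,fy=2.3,interpolation=cv2.INTER_CUBIC))
E
```

```text
scene red [([270.9, 217.3], [261, 209, 21, 18, 261]), ([278.9, 249.8], [268, 240, 20, 22, 204])] 
 teal [([413.0, 202.4], [399, 166, 30, 69, 1544]), ([347.8, 225.6], [344, 212, 8, 29, 191])]
 dark [([195.7, 15.0], [169, 3, 56, 39, 206]), ([175.6, 92.2], [168, 84, 21, 19, 78]), ([593.1, 172.9], [568, 160, 50, 26, 58]), ([625.7, 186.1], [620, 178, 13, 16, 139]), ([400.6, 209.3], [398, 186, 8, 48, 160]), ([425.2, 209.9], [421, 189, 7, 44, 73]), ([312.9, 220.4], [304, 215, 17, 10, 125]), ([337.5, 222.5], [326, 216, 22, 25, 148]), ([356.3, 228.0], [351, 216, 12, 19, 101]), ([288.4, 227.7], [270, 219, 31, 23, 192]), ([366.0, 240.5], [361, 236, 11, 10, 103]), ([279.8, 261.1], [269, 249, 24, 25, 212]), ([364.7, 254.1], [357, 249, 17, 12, 135]), ([351.7, 265.8], [342, 261, 22, 12, 171]), ([303.5, 271.5], [294, 263, 22, 18, 209]), ([320.2, 279.7], [273, 264, 97, 25, 407]), ([329.4, 272.6], [321, 266, 19, 14, 183]), ([255.8, 319.5], [254, 309, 5, 21, 42]), ([506.4, 438.6], [489, 422, 33, 31, 44]), ([391.0, 462.4], [376, 446, 31, 34, 49])]
top red [([368.6, 295.7], [361, 290, 17, 12, 132])] 
 te
[... 318 characters left out ...]
570, 115, 70, 14, 399]), ([6.2, 158.8], [0, 152, 15, 15, 169]), ([24.5, 170.1], [8, 155, 29, 27, 421]), ([67.8, 173.7], [53, 158, 24, 26, 273]), ([636.9, 190.2], [633, 180, 7, 22, 99]), ([312.7, 245.3], [304, 240, 17, 11, 162]), ([335.9, 247.9], [327, 241, 19, 16, 155]), ([290.6, 254.4], [282, 247, 18, 16, 161]), ([354.8, 262.0], [348, 253, 15, 19, 149]), ([276.5, 273.2], [269, 264, 16, 19, 161]), ([363.8, 279.9], [359, 276, 11, 14, 75]), ([273.3, 296.3], [269, 288, 10, 18, 162]), ([361.8, 308.8], [354, 302, 20, 15, 131]), ([282.4, 318.3], [275, 309, 16, 19, 159]), ([347.7, 326.2], [339, 319, 18, 16, 162]), ([301.7, 332.9], [293, 325, 19, 17, 161]), ([325.7, 335.8], [318, 331, 17, 11, 158])]
```

View pics/crop.png

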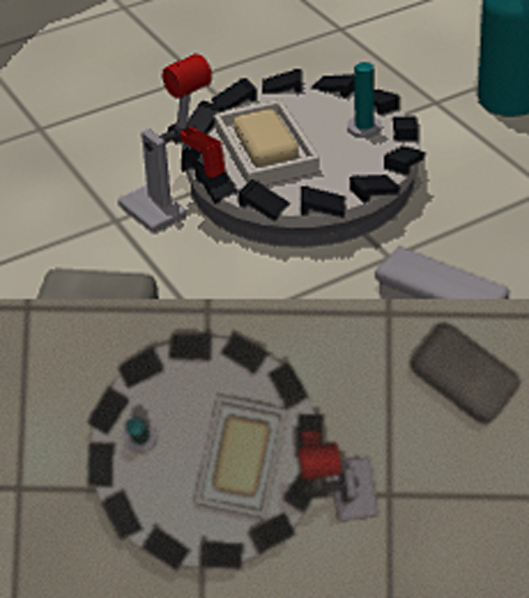

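Run:
```python
from h import *
S=cam('scene');T=cam('top')
k,e=tri(S,[270.9,217.3],T,[368.6,295.7]);print('knob',k,e)
p,e=tri(S,[348,214],T,[288.5,280]);print('peg',p,e)
tt=[[312.7,245.3],[335.9,247.9],[290.6,254.4],[354.8,262],[276.5,273.2],[273.3,296.3],[282.4,318.3],[301.7,332.9],[325.7,335.8],[347.7,326.2]]
P=plane(T,tt,44)
A=np.c_[2*P[:,:2],np.ones(len(P))];x=np.linalg.lstsq(A,(P[:,:2]**2).sum(1),rcond=None)[0]
c=x[:2];r=np.sqrt(x[2]+c@c);print('axis',c,'r',r,np.linalg.norm(P[:,:2]-c,axis=1).round(1))
ang=np.arctan2(*(P[:,:2]-c).T[::-1]);print('tooth ang mod',np.mod(ang,np.pi/6).round(3))
pp=plane(T,[[288.5,280]],95)[0];pv=pp[:2]-c;print('peg plane',pp,'r',np.hypot(*pv),'ang',np.arctan2(pv[1],pv[0]))
kk=plane(T,[[368.6,295.7]],117)[0];print('knob plane',kk,kk[:2]-c)
# bracket post top, visible foot
print('bracket foot corners z3', plane(T,np.array([[108+260,0]]),0)[0]) if 0 else None
d=k[:2]-c; print('rel knob',d,np.hypot(*d),np.arctan2(d[1],d[0]))
print(P[:,:2].round(0).tolist())
# light gray bracket & soap
h=hsv(T);f=T['frame']
soap=(h[...,0]>18)&(h[...,0]<35)&(h[...,1]>75)&(h[...,2]>110);sb=[b for b in blobs(soap,60) if abs(b[0][0]-335)<20];print(sb)
```

```text
knob [546.40422759 -48.93081389 118.86054462] [np.float64(0.9131331421231687), np.float64(0.9131331421232304)]
peg [575.14759182  93.5556693   91.78906785] [np.float64(0.8033390211615502), np.float64(0.8033390211615334)]
axis [563.59297911  38.92931711] r 86.20401371047868 [86.1 86.3 86.5 86.  86.1 86.2 86.1 86.1 86.3 86.3]
tooth ang mod [0.158 0.161 0.167 0.158 0.166 0.159 0.16  0.166 0.168 0.165]
peg plane [574.31247392  92.60388228  95.        ] r 54.734509358474774 ang 1.3736769878333606
knob plane [546.22052425 -49.86808604 117.        ] [-17.37245486 -88.79740316]
rel knob [-17.18875152 -87.860131  ] 89.52572701752007 -1.7639938436614488
[[649.0, 53.0], [644.0, 8.0], [630.0, 94.0], [618.0, -28.0], [594.0, 120.0], [550.0, 124.0], [509.0, 106.0], [483.0, 69.0], [478.0, 24.0], [497.0, -16.0]]
[]
```

```bash
python3 drive.py '[[32, -27, -8, 0], [64, -54, -16, 0], [96, -80, -24, 0], [128, -107, -30, 0], [160, -134, -38, 0], [192, -161, -45, 0], [224, -188, -50, 0], [256, -215, -56, 0], [288, -241, -60, 0], [318, -267, -64, 0]]' 0 30; python3 drive.py '[[32, -27, 0, 0], [64, -54, 0, 0], [96, -80, 0, 0], [128, -107, 0, 0], [160, -134, 0, 0], [192, -161, 0, 0], [215, -180, 0, 0], [215, -180, 0, 0], [215, -180, 0, 0], [215, -180, 0, 0]]'
python3 - <<'E'
from h import *
c=cam('wrist');print(c['p'],manip.get_state()['eef_pos'],c['hand_eye'],c['fov_y'])
cv2.imwrite('pics/w1.png',c['frame'])
S=cam('scene');T=cam('top')
for x in ([546,-49,118],[564,39,35],[575,93,95]):print(proj(c,x))
print('shampoo',tri(S,[413,233],T,[205,290]),plane(S,[[413,236]],0))
E
```

```text
t: 1.13
eef_pos: [395.1, -270.0, 295.5]
ee_rot: [3.141, -0.0, 0.249]
force: [0.7, -0.7, 0.5]
gripper_width: -0.0
grip_force: 0.0
t: 1.97
eef_pos: [558.0, -44.9, 294.7]
ee_rot: [3.141, 0.001, 0.248]
force: [-1.0, -0.7, -0.1]
gripper_width: 0.1
grip_force: 0.0
[626.98938246 -29.63823681 437.20321687] [557.82950311 -45.38565695 294.86097822] [[ 3.20870654e-04  9.60075946e-01  2.79739300e-01  7.05639522e+01]
 [ 9.99999652e-01 -5.23469695e-04  6.49533763e-04  2.23368150e+00]
 [ 7.70036787e-04  2.79738994e-01 -9.60075779e-01 -1.42542040e+02]
 [ 0.00000000e+00  0.00000000e+00  0.00000000e+00  1.00000000e+00]] 59.3961320108077
[[314.15856165 229.46144149]]
[[229.54773589 167.76708818]]
[[152.6275409  146.83889823]]
shampoo (array([565.34009099, 264.75493383, -16.54010136]), [np.float64(1.9962780766671173), np.float64(1.9962780766670667)]) [[592.7624424  239.22426844   0.        ]]
```

View pics/w1.png

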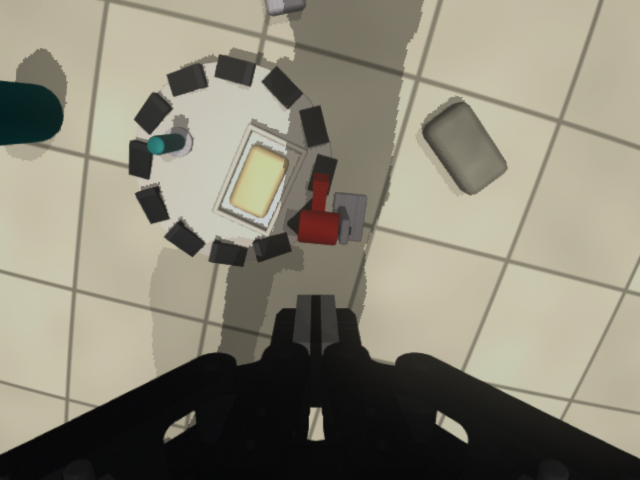

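Run:
```python
from h import *
c=cam('wrist');h=hsv(c);T=cam('top')
m=red(h);print(blobs(m))
ys,xs=np.where(m)
# knob: rows where width>25
kb=m.copy()
for y in range(480):
    if m[y].sum()<28: kb[y]=0
b=blobs(kb)[0];print('knob',b)
kt,e=tri(c,b[0],T,[368.6,295.7]);print('tri knob',kt,e, plane(c,[b[0]],118))
# knob bottom edge direction
pts=[]
for x in range(b[1][0]+3,b[1][0]+b[1][2]-3):
    col=np.where(kb[:,x])[0];pts.append([x,col.max(),col.min()])
pts=np.array(pts,float)
for j in(1,):
    f=np.polyfit(pts[:,0],pts[:,j],1);q=plane(c,[[pts[0,0],np.polyval(f,pts[0,0])],[pts[-1,0],np.polyval(f,pts[-1,0])]],117)
    v=q[1]-q[0];print('knob edge len',np.linalg.norm(v),'yaw',np.arctan2(v[1],v[0])+np.pi/2)
for e in ([[366.5,197],[362,241]],[[337,194],[366,196]]):
    q=plane(c,e,5);v=q[1]-q[0];print(q[:,:2].round(1).tolist(),np.linalg.norm(v),np.arctan2(v[1],v[0]))
tb=blobs(teal(h));print('teal',tb)
# plate edges as lines
g=c['frame'][185:250,325:375];cv2.imwrite('pics/w1b.png',cv2.resize(c['frame'][130:260,270:400],None,fx=4.6,fy=4.6,interpolation=cv2.INTER_CUBIC))
```

```text
[([318.4, 194.6], [311, 181, 17, 30, 392]), ([317.2, 227.0], [298, 212, 39, 31, 1078])]
knob ([317.1, 227.0], [298, 214, 39, 27, 1011])
tri knob [546.84750994 -51.02111286 111.54234465] [np.float64(0.8226838628386438), np.float64(0.8226838628386429)] [[548.431812   -51.42044298 118.        ]]
knob edge len 25.37491580515023 yaw 0.2262548786188625
[[564.5, -100.8], [517.5, -109.3]] 47.790770920293994 -2.9624821666849828
[[560.0, -70.2], [565.4, -100.0]] 30.281893316965924 -1.391265805297078
teal [([154.8, 145.2], [146, 137, 18, 17, 242])]
```

View pics/w1b.png

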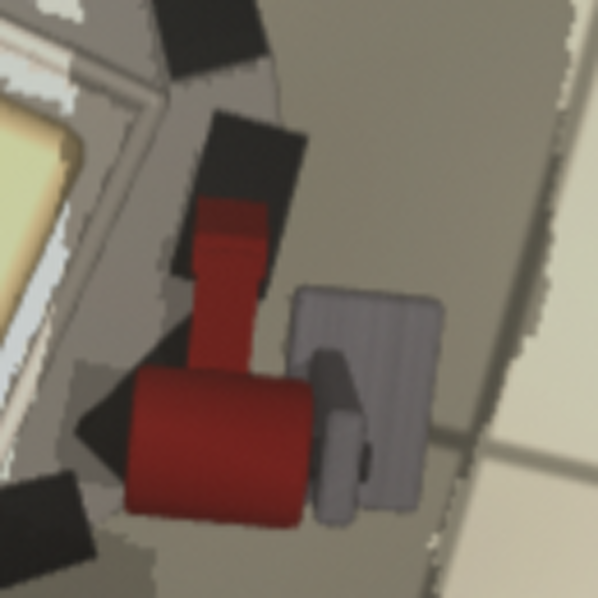

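Run:
```python
from h import *
c=cam('wrist');f=c['frame'];d=(f.max(2)<50);d[270:]=0
B=[b for b in blobs(d,150) if 120<b[0][0]<320 and b[1][4]<1500];print([b[0]+[b[1][4]] for b in B])
uv=[b[0] for b in B if not(b[0][0]>285 and b[0][1]>145)]
P=plane(c,uv,44)
def circ(P):
    A=np.c_[2*P[:,:2],np.ones(len(P))];x=np.linalg.lstsq(A,(P[:,:2]**2).sum(1),rcond=None)[0];return x[:2],np.sqrt(x[2]+x[:2]@x[:2])
a,r=circ(P);print('axis',a,r,np.linalg.norm(P[:,:2]-a,axis=1).round(1))
full=lambda u:(270+u[0]/4.6,130+u[1]/4.6)
def yawof(name,u,z,loc):
    q=plane(c,[full(u)],z)[0][:2]-a
    print(name,q.round(1),'r',np.hypot(*q).round(1),'vs',np.hypot(*loc).round(1),'yaw',(np.arctan2(q[1],q[0])-np.arctan2(loc[1],loc[0])+np.pi)%(2*np.pi)-np.pi)
yawof('post',(340,465),70,(-45,-111))
yawof('knob',(217,447),119,(-30,-85))
yawof('nose',(231,215),47,(0,-85))
E1=plane(c,[full(u) for u in((298,290),(438,303))],5);E2=plane(c,[full(u) for u in((441,308),(418,505))],5)
for E in(E1,E2):
    v=E[1]-E[0];print(E[:,:2].round(1).tolist(),np.arctan2(v[1],v[0])%(np.pi/2))
for z in(0,5): # post bottom edges? peg
    pass
p=plane(c,[[157,145],[155,145.2]],95)[:,:2]-a;print('peg',p+a,np.hypot(*p.T),np.arctan2(p[:,1],p[:,0]))
ang=np.arctan2(*(P[:,:2]-a).T[::-1]);print(np.mod(ang,np.pi/6))
```

```text
[[283.1, 87.8, 643], [150.1, 117.2, 460], [313.2, 126.1, 735], [139.2, 160.2, 626], [152.3, 204.8, 651], [186.0, 239.9, 563], [272.5, 246.6, 625], [229.6, 254.2, 579]]
axis [566.80755399  36.54646908] 85.79278184414109 [86.2 85.3 85.4 86.5 85.7 85.5 86.1 85.7]
post [ -27.7 -115.2] r 118.5 vs 119.8 yaw 0.14893593590733278
knob [-18.1 -87.7] r 89.5 vs 90.1 yaw 0.13564994103185235
nose [ 11.7 -83.3] r 84.1 vs 85.0 yaw 0.1392089141332935
[[560.6, -67.4], [565.5, -98.8]] 0.1559359783703289
[[564.6, -99.8], [518.7, -107.4]] 0.16469997718389706
peg [[577.58830615  89.5138708 ]
 [577.04841987  91.09709614]] [54.05340194 55.50356967] [1.37000347 1.38522484]
[0.14682368 0.20442034 0.16652596 0.16763365 0.15441268 0.17799907
 0.16997351 0.18337477]
```

```bash
python3 drive.py '[[22, 6, 40, 0], [22, 6, 80, 0], [22, 6, 120, 0], [22, 6, 160, 0], [22, 6, 185, 0], [22, 6, 185, 0], [22, 6, 185, 0]]'; python3 drive.py '[[-5, 0, 0, 0], [-10, -1, 0, 0], [-15, -2, 0, 0], [-20, -2, 0, 0], [-25, -3, 0, 0], [-30, -3, 0, 0], [-35, -4, 0, 0], [-40, -4, 0, 0], [-44, -5, 0, 0], [-44, -5, 0, 0]]'
python3 - <<'E'
from h import *
for n in('scene','top'):print(n,blobs(red(hsv(cam(n)))))
E
```

```text
t: 2.85
eef_pos: [580.8, -44.9, 109.9]
ee_rot: [-3.141, 0.001, 0.249]
force: [0.3, 0.3, 0.9]
gripper_width: -0.2
grip_force: 0.0
t: 3.68
eef_pos: [536.3, -50.9, 109.9]
ee_rot: [-3.142, 0.001, 0.249]
force: [-0.4, 0.0, 0.4]
gripper_width: 0.0
grip_force: 0.0
scene [([253.4, 212.2], [249, 205, 10, 15, 112]), ([277.5, 239.3], [267, 232, 20, 16, 164])]
top []
```

```bash
python3 drive.py '[[0, 0, -40, 0], [0, 0, -80, 0], [20, -35, -80, 0], [40, -70, -80, 0], [60, -105, -80, 0], [74, -129, -80, 0], [74, -129, -60, 0], [74, -129, -60, 0], [74, -129, -60, 0]]' 45 30
python3 - <<'E'
from h import *
T=cam('top');S=cam('scene');c=cam('wrist');print(manip.get_state()['eef_pos'])
print('pawl',blobs(red(hsv(S))),blobs(red(hsv(T))))
tw=[b for b in blobs(teal(hsv(c)))];print('w',tw,'proj',proj(c,[576,92,95]))
tt=[b for b in blobs(teal(hsv(T)),8)];ts=blobs(teal(hsv(S)));print(tt,ts)
cv2.imwrite('pics/w2.png',c['frame'])
E
```

```text
t: 4.53
eef_pos: [576.7, 92.2, 169.3]
ee_rot: [3.141, 0.002, 0.249]
force: [-0.0, -0.8, 0.4]
gripper_width: 44.8
grip_force: 0.0
[577.51551814  91.53795306 170.70326462]
pawl [([258.5, 210.5], [249, 202, 20, 18, 257]), ([277.4, 239.2], [267, 232, 20, 16, 165])] [([370.8, 316.2], [365, 312, 12, 10, 50])]
w [([59.4, 192.5], [0, 141, 135, 113, 11777]), ([311.7, 254.1], [299, 242, 26, 25, 483])] proj [[310.14348187 256.26334836]]
[([201.5, 288.3], [184, 274, 30, 25, 358])] [([412.8, 202.6], [398, 166, 31, 69, 1611]), ([347.8, 225.9], [344, 212, 9, 29, 218])]
```

View pics/w2.png

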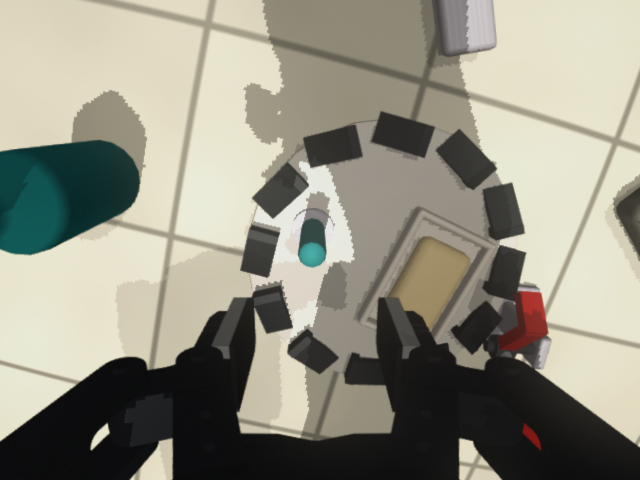

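```bash
python3 drive.py '[[0, 0, 40, 0], [0, 0, 80, 0], [0, 0, 108, 0], [0, 0, 108, 0], [0, 0, 108, 0]]'; python3 drive.py '[[0, 0, 0, 0], [0, 0, 0, 0], [0, 0, 0, 0], [0, 0, 0, 0], [0, 0, 0, 0], [0, 0, 0, 0]]' 0 25
python3 - <<'E'
from h import *
s=manip.get_state();print(s['eef_pos'],s['gripper_width'])
y=s['ee_rot'][2];tx=np.array([np.cos(y),np.sin(y)]);ty=np.array([np.sin(y),-np.cos(y)])
a0=1.375
for a in np.r_[np.linspace(a0,0.415,11),.145]:
    d=55*np.array([np.cos(a)-np.cos(a0),np.sin(a)-np.sin(a0)]);print(round(a,3),(d@tx).round(1),(d@ty).round(1))
E
```

```text
t: 5.1
eef_pos: [577.0, 92.0, 62.2]
ee_rot: [3.142, 0.001, 0.248]
force: [0.2, -0.5, 2.0]
gripper_width: 44.9
grip_force: 0.0
t: 5.6
eef_pos: [578.7, 93.7, 64.3]
ee_rot: [-3.141, -0.004, 0.249]
force: [-0.9, 4.6, 7.5]
gripper_width: 15.2
grip_force: 28.0
[578.67070201  93.72264717  64.32412199] 15.249045360746079
1.375 0.0 0.0
1.279 4.6 2.5
1.183 9.0 5.4
1.087 13.1 8.8
0.991 16.9 12.5
0.895 20.3 16.5
0.799 23.2 20.9
0.703 25.8 25.5
0.607 27.8 30.4
0.511 29.5 35.4
0.415 30.6 40.6
0.145 31.0 55.4
```

```bash
python3 drive.py '[[0, 0, 0, 0], [0, 0, 0, 0], [0, 0, 0, 0], [0, 0, 0, 0]]'
python3 - <<'E'
from h import *
s=manip.get_state();print(s['moment'])
c=cam('scene');cv2.imwrite('pics/s3.png',cv2.resize(c['frame'][130:310,220:460],None,fx=3,fy=3))
E
```

```text
t: 5.93
eef_pos: [578.7, 93.7, 64.3]
ee_rot: [-3.141, -0.004, 0.249]
force: [0.4, 4.1, 7.1]
gripper_width: 15.0
grip_force: 28.0
[ 0.979619    0.02595182 -0.10458578]
```

View pics/s3.png

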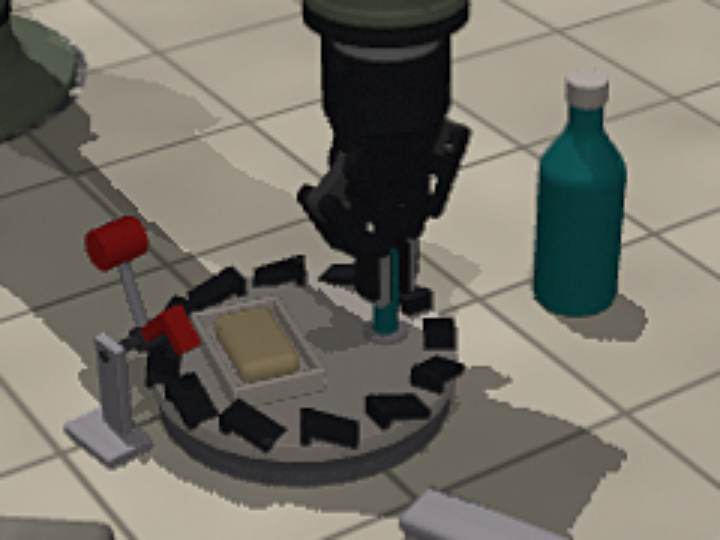

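```bash
python3 drive.py '[[2, 0, -2, 0], [4, 1, -2, 0], [6, 2, -2, 0], [8, 3, -2, 0], [11, 5, -2, 0], [13, 7, -2, 0], [15, 8, -2, 0], [17, 10, -2, 0], [19, 12, -2, 0], [19, 12, -2, 0]]'; python3 drive.py '[[2, 2, 0, 0], [4, 4, 0, 0], [5, 7, 0, 0], [7, 10, 0, 0], [8, 13, 0, 0], [8, 13, 0, 0], [8, 13, 0, 0]]'; python3 -c "
from workcell import manip, viewer;print(manip.get_state()['eef_pos'])"
```

```text
t: 6.82
eef_pos: [599.1, 87.2, 64.8]
ee_rot: [-3.14, -0.002, 0.249]
force: [3.3, 10.0, -12.8]
gripper_width: 15.3
grip_force: 26.7
t: 7.4
eef_pos: [611.6, 77.5, 65.3]
ee_rot: [-3.139, -0.006, 0.25]
force: [11.9, 13.9, -14.9]
gripper_width: 15.3
grip_force: 26.1
[611.61824723  77.47283201  65.30655864]
```

```bash
python3 drive.py '[[2, 0, 4, 0], [3, 1, 4, 0], [5, 3, 4, 0], [7, 6, 4, 0], [8, 8, 4, 0], [9, 10, 4, 0], [10, 13, 4, 0], [10, 13, 4, 0], [10, 13, 4, 0]]'
python3 - <<'E'
from h import *
s=manip.get_state();print(s['eef_pos'],s['force'],s['moment'])
S=cam('scene');b=[b for b in blobs(teal(hsv(S)),8)];print(b)
print('pawl',blobs(red(hsv(S))))
T=cam('top');cv2.imwrite('pics/t4.png',np.hstack([cv2.resize(T['frame'][230:350,240:400],None,fx=2.4,fy=2.4),cv2.resize(S['frame'][180:300,240:400],None,fx=2.4,fy=2.4)]))
E
```

```text
t: 8.15
eef_pos: [623.2, 64.7, 62.3]
ee_rot: [3.141, -0.002, 0.248]
force: [-6.1, -1.0, 13.3]
gripper_width: 15.2
grip_force: 31.3
[623.22456677  64.69727303  62.29140718] [-6.12593034 -0.96355247 13.3411286 ] [ 0.07117527  1.0522894  -0.15660799]
[([412.8, 202.6], [398, 166, 31, 69, 1624]), ([345.5, 252.4], [342, 248, 8, 9, 55])]
pawl [([258.4, 210.5], [249, 202, 20, 18, 259]), ([277.3, 239.3], [267, 232, 20, 16, 169])]
```

View pics/t4.png

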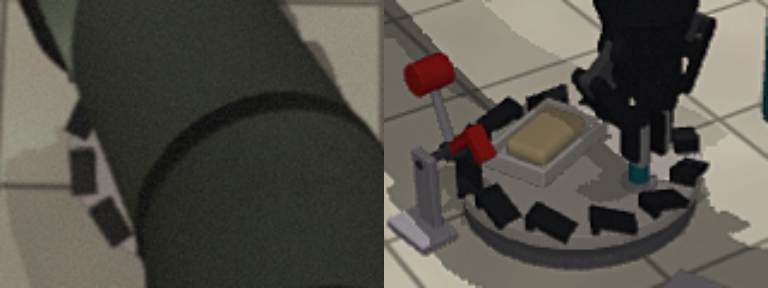

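```bash
python3 drive.py '[[0, 0, 0, 0], [0, 0, 0, 0], [0, 0, 0, 0], [0, 0, 0, 0], [0, 0, -40, 0], [-20, 0, -80, 0], [-50, 0, -120, 0], [-50, 20, -160, 0], [-50, 20, -160, 0], [-50, 20, -160, 0]]' 45 25
python3 - <<'E'
from h import *
c=cam('wrist');print(manip.get_state()['eef_pos']);cv2.imwrite('pics/w5.png',c['frame'])
print(blobs(teal(hsv(c))),blobs(red(hsv(c))))
d=(c['frame'].max(2)<50);print([b[0]+b[1] for b in blobs(d,150)])
S=cam('scene');print([b for b in blobs(teal(hsv(S)),8)])
E
```

```text
t: 9.08
eef_pos: [580.4, 31.5, 223.7]
ee_rot: [3.14, -0.005, 0.246]
force: [0.1, -0.6, -0.2]
gripper_width: 45.1
grip_force: 0.0
[579.66521028  32.38106983 221.52846751]
[([67.1, 136.7], [28, 127, 67, 30, 614]), ([29.9, 133.1], [25, 131, 11, 5, 22]), ([11.0, 176.1], [0, 133, 29, 81, 1650]), ([272.4, 169.4], [271, 166, 4, 8, 16]), ([86.3, 182.7], [82, 178, 10, 10, 15]), ([56.6, 194.8], [30, 186, 51, 18, 78])] [([415.6, 274.5], [400, 249, 28, 53, 880])]
[[297.3, 116.4, 275, 101, 45, 32, 1076], [354.9, 130.6, 331, 107, 49, 48, 1134], [50.9, 160.8, 0, 127, 96, 82, 5103], [395.5, 172.1, 378, 148, 37, 49, 1083], [407.9, 226.5, 393, 204, 30, 44, 1005], [193.2, 234.0, 182, 210, 26, 41, 567], [318.1, 416.6, 0, 254, 640, 226, 59380], [214.0, 281.1, 194, 259, 38, 41, 753], [303.7, 325.5, 285, 312, 41, 26, 863]]
[([412.8, 202.6], [398, 166, 31, 69, 1610]), ([346.0, 241.0], [342, 226, 9, 31, 208])]
```

View pics/w5.png

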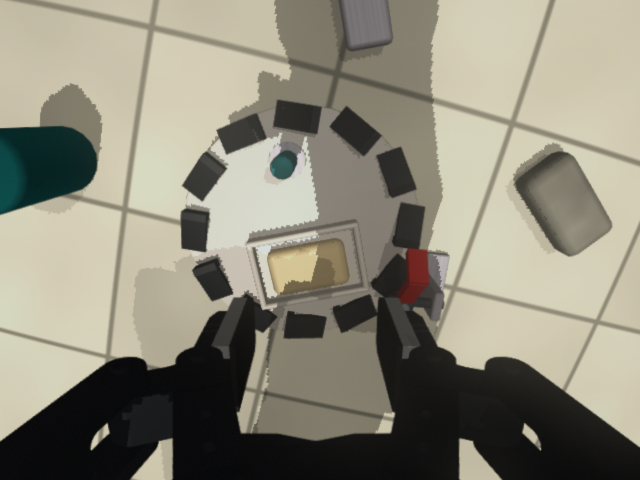

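Run:
```python
from h import *
c=cam('wrist');d=(c['frame'].max(2)<75);d[:,:110]=0
B=[b for b in blobs(d,500) if b[1][4]<1600];print([b[0]+[b[1][4]] for b in B])
uv=[b[0] for b in B if not(b[0][0]>365 and b[0][1]>250)]
P=plane(c,uv,44)
A=np.c_[2*P[:,:2],np.ones(len(P))];x=np.linalg.lstsq(A,(P[:,:2]**2).sum(1),rcond=None)[0];a=x[:2]
print('axis',a,np.linalg.norm(P[:,:2]-a,axis=1).round(1))
p=plane(c,[[283,165],[280,166]],95)[:,:2]-a;print('peg',p+a,np.hypot(*p.T),np.arctan2(p[:,1],p[:,0]))
q=plane(c,[[247,239],[357,222]],51);v=q[1]-q[0];print('dish edge',np.linalg.norm(v),np.arctan2(v[1],v[0])+np.pi/2)
q=plane(c,[[268,248],[345,238]],56);v=q[1]-q[0];print('soap edge',np.linalg.norm(v),np.arctan2(v[1],v[0])+np.pi/2)
o=plane(c,[[307,268]],56)[0][:2]-a;print('soap ctr',o,np.hypot(*o),np.arctan2(-o[1],-o[0]))
ang=np.arctan2(*(P[:,:2]-a).T[::-1]);print(np.mod(ang,np.pi/6).round(3))
# bracket
h=plane(c,[[449,253],[441,320]],5);v=h[1]-h[0];print('plate',h[:,:2],np.linalg.norm(v),np.arctan2(v[1],v[0])%(np.pi/2))
q=plane(c,[[437,302]],70)[0][:2]-a;print('post',q,np.hypot(*q),np.arctan2(q[1],q[0])-np.arctan2(-111,-45))
cv2.imwrite('pics/w5b.png',cv2.resize(c['frame'][230:330,350:470],None,fx=5,fy=5,interpolation=cv2.INTER_CUBIC))
```

```text
[[299.6, 113.8, 1243], [358.2, 128.5, 1270], [243.3, 130.7, 1127], [399.4, 170.6, 1233], [205.0, 173.5, 1064], [542.7, 185.1, 740], [412.0, 225.3, 1161], [195.1, 227.9, 1020], [213.6, 278.2, 993], [305.9, 325.4, 960]]
axis [573.29179804   0.62426369] [ 96.9  78.2 111.6  59.2 120.5 153.6  48.  122.5 117.5  89.3]
peg [[616.26868499  61.3363239 ]
 [615.19521404  63.03265125]] [74.38391672 75.17115877] [0.95480096 0.97949718]
dish edge 85.5233226925614 0.40661419112654595
soap edge 59.11796052993052 0.3830741774284112
soap ctr [-33.96029485  26.83103749] 43.28055220675661 -0.6686571629560862
[0.143 0.202 0.015 0.127 0.387 0.494 0.348 0.227 0.068 0.359]
plate [[ 566.39046925  -96.30332769]
 [ 501.57304515 -111.3132094 ]] 66.53266127622807 0.22756061793588023
post [-31.47679256 -74.87800229] 81.22501890617039 -0.012788670809386504
```

View pics/w5b.png

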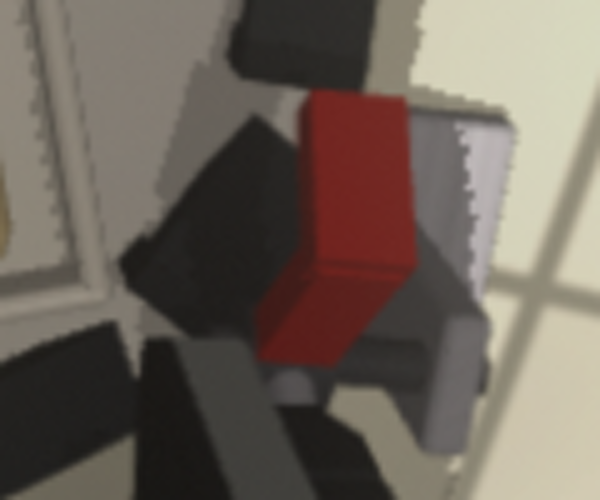

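```bash
cat > m.py <<'E'
from h import *
def meas(c,pegs,dish,post):
    d=(c['frame'].max(2)<60);d[:,:110]=0;d[:,450:]=0
    B=[b for b in blobs(d,500) if b[1][4]<1600 and b[1][2]<60]
    P=plane(c,[b[0] for b in B if not(b[0][0]>365 and b[0][1]>250)],44)
    A=np.c_[2*P[:,:2],np.ones(len(P))];x=np.linalg.lstsq(A,(P[:,:2]**2).sum(1),rcond=None)[0];a=x[:2]
    print('axis',a,np.linalg.norm(P[:,:2]-a,axis=1).round(1))
    p=plane(c,pegs,95)[:,:2]-a;print('peg',p+a,np.hypot(*p.T),np.arctan2(p[:,1],p[:,0]))
    o=plane(c,dish,56)[0][:2]-a;print('soap ctr',np.hypot(*o),np.arctan2(-o[1],-o[0]))
    ang=np.arctan2(*(P[:,:2]-a).T[::-1]);print('teeth',np.mod(ang,np.pi/6).round(3))
    q=plane(c,post,70)[0][:2]-a;print('post',q,np.hypot(*q),np.arctan2(q[1],q[0])-np.arctan2(-111,-45))
E
python3 - <<'E'
from m import *
c=cam('wrist');print(manip.get_state()['eef_pos']);meas(c,[[283,165],[281,166]],[[307,268]],[[441,307]])
h=hsv(c);m=(h[...,0]>70)&(h[...,0]<110)&(h[...,1]>70);m[:,:240]=0;print(blobs(m,30))
cv2.imwrite('pics/w5c.png',cv2.resize(c['frame'][140:320,230:380],None,fx=4,fy=3.3,interpolation=cv2.INTER_CUBIC))
E
```

```text
[578.51137782  33.48659851 218.78074878]
axis [567.5843131   38.21392713] [84.9 85.2 85.4 86.3 85.5 84.9 85.1 85.4]
peg [[615.78890681  61.71130856]
 [614.87169664  62.79032798]] [53.62657727 53.29255221] [0.45355817 0.47930223]
soap ctr 30.40228816219918 0.3467396881220172
teeth [0.267 0.263 0.262 0.347 0.261 0.285 0.269 0.269]
post [ -29.21189522 -116.14318617] 119.7604881240015 0.1387523221061906
[([285.5, 163.3], [274, 149, 24, 27, 449])]
```

Run:
```python
from m import *
c=cam('wrist');T=cam('top');s=manip.get_state();print(s['eef_pos'])
for n,cc in(('now',c),('top',T)):
    h=hsv(cc);f=cc['frame'].astype(int)
    m=(h[...,0]>15)&(h[...,0]<34)&((f[...,2]-f[...,0])>45)
    for th in (45,55):
        m=((f[...,2]-f[...,0])>th)
        for b in blobs(m,150):
            if n=='now' and not(240<b[0][0]<370 and 225<b[0][1]<320): continue
            if n=='top' and not(300<b[0][0]<360 and 260<b[0][1]<320): continue
            l=cv2.connectedComponents(m.astype('uint8'))[1];k=l[int(b[0][1]),int(b[0][0])]
            ct=max(cv2.findContours((l==k).astype('uint8'),0,cv2.CHAIN_APPROX_NONE)[0],key=len).reshape(-1,2)
            q=plane(cc,ct,55)[:,:2].astype('float32');print(n,th,b,cv2.minAreaRect(q))
```

```text
[578.4506486   33.54360874 218.67010753]
now 45 ([308.4, 262.3], [270, 241, 81, 53, 2245]) ((540.6439819335938, 25.67376708984375), (34.60822296142578, 58.796817779541016), 25.892480850219727)
now 55 ([294.3, 264.5], [271, 245, 50, 48, 1357]) ((536.4597778320312, 33.90967559814453), (32.49683380126953, 39.77497482299805), 26.597305297851562)
```

```bash
python3 drive.py '[[20, -25, 0, 0], [43, -48, 0, 0], [43, -48, 40, 0], [43, -48, 80, 0], [43, -48, 120, 0], [43, -48, 152, 0], [43, -48, 152, 0], [43, -48, 152, 0], [43, -48, 152, 0]]' 0 30; python3 drive.py '[[0, 1, 0, 0], [0, 2, 0, 0], [0, 3, 0, 0], [0, 4, 0, 0], [0, 5, 0, 0], [0, 5, 0, 0], [0, 5, 0, 0]]'
```

```text
t: 10.13
eef_pos: [609.5, 90.7, 69.4]
ee_rot: [-3.141, -0.001, 0.249]
force: [0.2, 0.8, 0.9]
gripper_width: 0.1
grip_force: 0.0
t: 10.72
eef_pos: [610.0, 85.3, 68.1]
ee_rot: [-3.142, -0.0, 0.249]
force: [-0.2, 1.0, 0.7]
gripper_width: -0.1
grip_force: 0.0
```

```bash
python3 drive.py '[[0, 0.5, 0, 0], [0, 1, 0, 0], [0, 1.5, 0, 0], [0, 1.5, 0, 0], [0, 1.5, 0, 0]]'; python3 drive.py '[[0, 0.5, 0, 0], [0, 1, 0, 0], [0, 1.5, 0, 0], [0, 1.5, 0, 0], [0, 1.5, 0, 0]]';python3 drive.py '[[0, 0.5, 0, 0], [0, 1, 0, 0], [0, 1, 0, 0], [0, 1, 0, 0], [0, 1, 0, 0]]'
```

```text
t: 11.13
eef_pos: [610.3, 84.0, 67.9]
ee_rot: [-3.142, -0.0, 0.249]
force: [0.7, 0.3, 0.1]
gripper_width: 0.3
grip_force: 0.1
t: 11.55
eef_pos: [610.8, 82.7, 68.0]
ee_rot: [-3.141, -0.0, 0.249]
force: [0.8, 4.1, -0.6]
gripper_width: 0.0
grip_force: 1.3
t: 11.97
eef_pos: [611.0, 81.4, 68.0]
ee_rot: [3.141, -0.0, 0.249]
force: [1.1, 3.1, 0.4]
gripper_width: -0.1
grip_force: 1.1
```

```bash
python3 drive.py '[[0, 0.4, 0, 0], [0, 0.8, 0, 0], [0, 0.8, 0, 0]]'; python3 drive.py '[[0, -3, 0, 0], [0, -8, 0, 0], [0, -8, -40, 0], [-30, 20, -80, 0], [-43, 48, -120, 0], [-43, 48, -152, 0], [-43, 48, -152, 0], [-43, 48, -152, 0], [-43, 48, -152, 0], [-43, 48, -152, 0]]'
python3 - <<'E'
from m import *
for i in range(6): cam('scene')
c=cam('wrist');print(manip.get_state()['eef_pos']);d=0
h=hsv(c);m=(h[...,0]>70)&(h[...,0]<110)&(h[...,1]>70);m[:,:240]=0;b=blobs(m,30);print(b)
x,y,w,hh,_=b[0][1]
# top disc of the peg: nearest to camera end (lower-left); mask centroid offset as before (-2.5,+1.7)
meas(c,[[b[0][0][0]-2.5,b[0][0][1]+1.7]],[[307,268]],[[441,307]])
f=c['frame'].astype(int);l=cv2.connectedComponents(((f[...,2]-f[...,0])>45).astype('uint8'))[1]
ct=max(cv2.findContours((l==l[262,308]).astype('uint8'),0,cv2.CHAIN_APPROX_NONE)[0],key=len).reshape(-1,2)
print(cv2.minAreaRect(plane(c,ct,55)[:,:2].astype('float32')));print(blobs(red(h)))
E
```

```text
t: 12.22
eef_pos: [611.2, 80.7, 67.9]
ee_rot: [3.142, -0.0, 0.249]
force: [1.3, 2.2, -0.1]
gripper_width: -0.1
grip_force: 1.3
t: 13.05
eef_pos: [580.8, 24.2, 218.9]
ee_rot: [-3.141, 0.001, 0.249]
force: [-0.6, 0.2, -0.3]
gripper_width: 0.3
grip_force: 0.0
[581.14017202  23.84936833 219.42433009]
[([274.9, 163.5], [264, 152, 23, 24, 432])]
axis [567.41192767  37.64675348] [85.3 85.4 83.9 85.2 85.9 85.1 84.9 84.9 85.1]
peg [[616.39144109  58.80805302]] [53.35534962] [0.40782173]
soap ctr 32.364527876256275 0.6333097051658858
teeth [0.212 0.212 0.223 0.207 0.251 0.216 0.215 0.197 0.2  ]
post [ -26.66637155 -125.00193139] 127.81462444646084 0.1749803305038813
((539.37841796875, 27.237213134765625), (35.31426239013672, 58.64293670654297), 22.784820556640625)
[([406.8, 274.2], [390, 248, 30, 54, 929]), ([393.3, 354.1], [384, 347, 29, 19, 280])]
```

Run:
```python
from h import *
S=cam('scene');T=cam('top');bs=blobs(red(hsv(S)));bt=blobs(red(hsv(T)),8);print(bs,bt)
print(plane(S,[bs[0][0]],117)); 
if bt: print(plane(T,[bt[0][0]],117))
s=manip.get_state();print(s['eef_pos'])
```

```text
[([258.5, 210.5], [249, 202, 20, 18, 257]), ([277.5, 239.2], [267, 232, 20, 16, 166])] []
[[511.11059283 -54.68687059 117.        ]]
[581.19900198  23.69052175 219.66656297]
```

```bash
python3 drive.py '[[-36, 17, 0, 0], [-72, 34, 0, 0], [-108, 50, 0, 0], [-121, 56, 0, 0], [-121, 56, 0, 0], [-121, 56, 40, 0], [-121, 56, 80, 0], [-121, 56, 110, 0], [-121, 56, 110, 0], [-121, 56, 110, 0]]'; python3 drive.py '[[5, 0, 0, 0], [10, 1, 0, 0], [15, 2, 0, 0], [20, 2, 0, 0], [25, 3, 0, 0], [30, 3, 0, 0], [35, 4, 0, 0], [38, 4, 0, 0], [41, 4, 0, 0], [41, 4, 0, 0]]'; python3 drive.py '[[0, 0, 0, 0], [-20, 0, 0, 0], [-20, 0, -40, 0], [-20, 0, -80, 0], [-20, 0, -110, 0], [-20, 0, -110, 0], [-20, 0, -110, 0], [-20, 0, -110, 0], [-20, 0, -110, 0], [-20, 0, -110, 0]]'
python3 - <<'E'
from h import *
for i in range(8): S=cam('scene')
print(manip.get_state()['t'],blobs(red(hsv(S))));T=cam('top');print(blobs(red(hsv(T)),8))
E
```

```text
t: 14.33
eef_pos: [477.7, -59.8, 109.6]
ee_rot: [-3.14, 0.002, 0.25]
force: [0.4, 0.5, 0.4]
gripper_width: 0.2
grip_force: 0.0
t: 15.17
eef_pos: [519.1, -54.0, 109.9]
ee_rot: [-3.141, -0.0, 0.249]
force: [-0.8, -1.2, -0.2]
gripper_width: 0.1
grip_force: 0.0
t: 16.0
eef_pos: [498.6, -59.1, 218.9]
ee_rot: [-3.141, 0.002, 0.249]
force: [-0.3, -0.2, -0.6]
gripper_width: -0.4
grip_force: 0.0
16.4 [([270.1, 216.8], [260, 208, 21, 19, 269]), ([279.3, 249.6], [269, 240, 19, 22, 209])]
[]
```

```bash
python3 drive.py '[[30, -24, 0, 0], [60, -48, 0, 0], [90, -72, 0, 0], [120, -96, 0, 0], [144, -115, 0, 0], [144, -115, 40, 0], [144, -115, 80, 0], [144, -115, 120, 0], [144, -115, 151, 0], [144, -115, 151, 0]]'; python3 drive.py '[[0, 1, 0, 0], [0, 2, 0, 0], [0, 3, 0, 0], [0, 4, 0, 0], [0, 5, 0, 0], [0, 6, 0, 0], [0, 6, 0, 0], [0, 6, 0, 0], [0, 6, 0, 0]]'
```

```text
t: 17.28
eef_pos: [607.0, 87.2, 63.2]
ee_rot: [-3.141, 0.008, 0.249]
force: [-0.7, -0.3, -0.9]
gripper_width: -0.2
grip_force: 0.0
t: 18.03
eef_pos: [611.9, 82.0, 69.0]
ee_rot: [-3.142, -0.0, 0.249]
force: [0.3, 0.2, 0.8]
gripper_width: 0.3
grip_force: 0.0
```

```bash
python3 drive.py '[[0, 0.5, 0, 0], [0, 1, 0, 0], [0, 1.5, 0, 0], [0, 2, 0, 0], [0, 2.5, 0, 0], [0, 3, 0, 0], [0, 3.5, 0, 0], [0, 4, 0, 0], [0, 4, 0, 0], [0, 4, 0, 0]]'
```

```text
t: 18.87
eef_pos: [612.9, 78.0, 69.0]
ee_rot: [3.142, -0.0, 0.249]
force: [0.8, 2.4, 0.6]
gripper_width: 0.3
grip_force: 1.1
```

```bash
for i in 1; do python3 drive.py '[[0, 0.5, 0, 0], [0, 1, 0, 0], [0, 1.5, 0, 0], [0, 2, 0, 0], [0, 2.5, 0, 0], [0, 3, 0, 0], [0, 3, 0, 0]]'; done; python3 drive.py '[[0, 0.5, 0, 0], [0, 1, 0, 0], [0, 1.5, 0, 0], [0, 2, 0, 0], [0, 2, 0, 0]]' | grep -E 'eef|force'
```

```text
t: 19.45
eef_pos: [613.6, 75.0, 68.9]
ee_rot: [3.142, 0.0, 0.249]
force: [0.4, 2.5, 0.7]
gripper_width: -0.0
grip_force: 1.1
eef_pos: [614.1, 73.0, 68.9]
force: [1.5, 2.6, 0.1]
grip_force: 1.1
```

```bash
python3 drive.py '[[0, 0.5, 0, 0], [0, 1, 0, 0], [0, 1.5, 0, 0], [0, 2, 0, 0], [0, 2.5, 0, 0], [0, 3, 0, 0], [0, 3, 0, 0]]'| grep -E 'eef|force'
```

```text
eef_pos: [614.8, 70.1, 68.9]
force: [0.9, 2.9, 0.2]
grip_force: 1.0
```

```bash
python3 drive.py '[[0, 0.5, 0, 0], [0, 1, 0, 0], [0, 1.5, 0, 0], [0, 2, 0, 0], [0, 2.5, 0, 0], [0, 2.5, 0, 0]]'| grep -E 'eef|force'
python3 - <<'E'
from h import *
S=cam('scene');print(manip.get_state()['t'],blobs(red(hsv(S))))
E
```

```text
eef_pos: [615.4, 67.7, 68.9]
force: [1.1, 2.3, 0.4]
grip_force: 1.0
21.0 [([273.2, 220.2], [263, 211, 21, 19, 272]), ([278.9, 251.3], [269, 241, 18, 23, 210])]
```

```bash
python3 drive.py '[[0, 0.4, 0, 0], [0, 0.8, 0, 0], [0, 1.2, 0, 0], [0, 1.6, 0, 0], [0, 2, 0, 0], [0, 2, 0, 0]]'| grep -E 'eef|force'
```

```text
eef_pos: [615.9, 65.8, 68.9]
force: [0.0, 2.2, -0.0]
grip_force: 1.0
```

```bash
python3 drive.py '[[0, 0.4, 0, 0], [0, 0.8, 0, 0], [0, 1.2, 0, 0], [0, 1.6, 0, 0], [0, 2, 0, 0], [0, 2, 0, 0]]'| grep -E 'eef|force'
```

```text
eef_pos: [616.4, 63.8, 68.9]
force: [-1.4, 1.6, 0.2]
grip_force: 0.9
```

```bash
python3 drive.py '[[0, 0.4, 0, 0], [0, 0.8, 0, 0], [0, 1.2, 0, 0], [0, 1.6, 0, 0], [0, 1.6, 0, 0]]'| grep -E 'eef|force'
```

```text
eef_pos: [616.7, 62.3, 68.9]
force: [-1.3, 1.3, 0.2]
grip_force: 1.0
```

```bash
python3 drive.py '[[-0.1, 0.4, 0, 0], [-0.2, 0.8, 0, 0], [-0.3, 1.2, 0, 0], [-0.4, 1.6, 0, 0], [-0.4, 1.6, 0, 0]]'| grep -E 'eef|force'
```

```text
eef_pos: [616.9, 60.7, 68.9]
force: [0.3, 1.3, 0.1]
grip_force: 0.9
```

```bash
python3 drive.py '[[-0.1, 0.4, 0, 0], [-0.2, 0.8, 0, 0], [-0.3, 1.2, 0, 0], [-0.4, 1.6, 0, 0], [-0.4, 1.6, 0, 0]]'| grep -E 'eef|force';  python3 - <<'E'
from h import *
S=cam('scene');print(manip.get_state()['t'],blobs(red(hsv(S))),blobs(teal(hsv(S))))
E
```

```text
eef_pos: [616.9, 59.9, 69.0]
force: [1.4, 7.0, -1.3]
grip_force: 2.6
23.3 [([273.8, 221.0], [264, 212, 21, 19, 270]), ([278.3, 250.3], [269, 241, 18, 22, 186])] [([412.8, 202.6], [398, 166, 31, 69, 1622]), ([336.0, 247.1], [332, 232, 9, 30, 224])]
```

```bash
python3 drive.py '[[0, 0.15, 0, 0], [0, 0.3, 0, 0], [0, 0.3, 0, 0], [0, 0.3, 0, 0]]'| grep -E 'eef|force'; python3 -c "
from workcell import manip, viewer
print(manip.get_state()['force'])"
```

```text
eef_pos: [617.0, 59.9, 69.0]
force: [1.8, 7.1, -2.2]
grip_force: 3.3
[ 1.77304927  7.09509238 -2.16846956]
```

```bash
python3 drive.py '[[0, 0.2, 0, 0], [0, 0.3, 0, 0], [0, 0.3, 0, 0], [0, 0.3, 0, 0]]'| grep -E 'eef|force'; python3 drive.py '[[0, 0, 0, 0], [0, 0, 0, 0]]'| grep -E 'eef|force'
```

```text
eef_pos: [617.0, 59.8, 69.0]
force: [-0.1, 8.8, -1.1]
grip_force: 3.9
eef_pos: [617.0, 59.8, 69.0]
force: [0.1, 7.6, -0.4]
grip_force: 3.9
```

```bash
python3 drive.py '[[0, 0.2, 0, 0], [0, 0.3, 0, 0], [0, 0.3, 0, 0], [0, 0.3, 0, 0]]'| grep -E 'eef|force'; python3 drive.py '[[0, 0, 0, 0], [0, 0, 0, 0], [0, 0, 0, 0], [0, 0, 0, 0]]'| grep -E 'eef|force'
```

```text
eef_pos: [617.0, 59.8, 69.0]
force: [-0.0, 9.2, -0.9]
grip_force: 4.5
eef_pos: [617.0, 59.8, 69.0]
force: [-0.5, 10.2, -0.8]
grip_force: 4.5
```

```bash
python3 drive.py '[[0, -0.5, 0, 0], [0, -1, 0, 0], [0, -2, 0, 0], [0, -5, 0, 0], [0, -10, 0, 0], [0, -10, -30, 0], [0, -10, -70, 0], [0, -10, -110, 0], [0, -10, -150, 0], [0, -10, -150, 0]]'| grep -E 'eef|force'; python3 drive.py '[[0, 0, 0, 0], [0, 0, 0, 0], [0, 0, 0, 0], [0, 0, 0, 0]]'| grep -E 'eef|force';  python3 - <<'E'
from h import *
S=cam('scene');print(manip.get_state()['t'],blobs(red(hsv(S))),blobs(teal(hsv(S))))
E
```

```text
eef_pos: [617.2, 68.9, 226.6]
force: [1.9, 0.4, -0.7]
grip_force: 0.0
eef_pos: [614.0, 67.9, 217.7]
force: [-0.0, -0.2, -0.3]
grip_force: 0.0
26.0167 [([273.7, 220.9], [264, 212, 21, 19, 267]), ([278.3, 250.3], [269, 241, 18, 22, 186])] [([412.9, 202.6], [398, 166, 31, 69, 1606]), ([335.9, 247.1], [332, 232, 9, 30, 218])]
```

```bash
python3 -c "
from workcell import manip, viewer
print(manip.hand_in())"
```

```text
the job is handed in; nothing more can be done
None
```

The job is handed in, with no verdict returned: I threw the pawl back, turned the carousel back to about 0.25 rad (by camera), dropped the pawl, and eased the next tooth onto it with about 10 N at the peg. The carousel and pawl stayed put when I let go, and the run took 26 s.

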